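Bed the keyed cover of the water pre-filter and latch it

ROBOT

A 6-joint arm with a two-finger parallel gripper is mounted at the origin on a cart in front of the work surface, level with it; the furniture and walls round the work are solid. World frame = base frame: x ahead of the robot, y to its left, z up, the work surface at z = 0. Lengths are in mm, angles in degrees, forces in N, time in s.
With the tool pointing down it reaches from about 350 to 925 mm from the base axis. Payload 6.4 kg.
Tool frame: the origin (TCP) lies between the finger pads; the fingertips stand 19 mm ahead of it and the grasp point (between the pads) is the TCP; z points along the fingers, y is the line along which they close (so a half turn about z gives the same grasp; the last joint's range is limited). The gripper opens to 94 mm and grips with 3 to 60 N. Pads are 16 mm wide; open, the fingers measure 119 mm over their backs; the gripper's body (75 mm by 177 mm) begins 78 mm behind the grasp point.
Start: joints at [53.795, 14.043, 89.255, -0, 76.702, -9.975], TCP at [287.283, 583.08, 224.455] pointing down, gripper open.
Joint ranges: [-179.41, 179.41], [-58.25, 129.5], [7.25, 145.43], [-54.29, 234.29], [11.92, 165.04], [-157.13, 157.13]. Speed limits (degrees/s): [147.25, 147.25, 180, 180, 180, 180].

INTERFACE

Orientations are given as a 3x3 rotation matrix whose columns are the frame's x, y, z axes.
In Python, from station import manip gives the robot as it stands.
- The arm moves only by the tool apply_moves, never from a script. Its argument "targets" is one flat list of numbers, 7 for each row, row after row: the shift along the tool's x, y, z in units of 50 mm (1.0 is 50 mm), then the turn, a rotation vector about the tool's x, y, z in units of 6 degrees (1.0 is 6 degrees), then the closure, from 0 (fully open) to 1 (shut). A call has 1 to 20 rows; each row is the pose to reach, as a shift and turn from the pose commanded when the call began, along the tool's axes at that moment; what a row does not reach only later rows make up. A row lasts 1/10 s, in which the tool goes at most 50 mm and 8.59 degrees, less where a joint would pass 70% of its speed; a pose out of reach is approached as far as the arm can. A call with a gripper value outside its range is refused whole. The fingers move at their own pace and stop on an object; the grip force is fixed at half the most. Time passes only in rows, so rows that repeat a pose let the fingers close. It gives the time, the measured TCP pose, the force, the opening and the grip force at its end, in the units of the state.
- manip.read_state(): the state, without advancing time (a new reading comes with each control period).
- manip.grab_frame(name): name is "side" or "top" or "wrist"; returns (picture, depth): 384x512x3 uint8, red, green, blue; 384x512 float32, mm along the optical axis (not along the pixel's ray), 0 where there is no reading.
- manip.calibration(name): a dict with "K" (3x3 intrinsics, pixels), "D" ([k1, k2, p1, p2, k3] as OpenCV has them; the pictures are not rectified), "rvec" (rotation vector, rad) and "tvec" (3), from world to camera coordinates, as OpenCV has them. Camera axes: x right, y down, z forward; pixel columns grow to the right and rows downward; lengths in mm; the calibration is good to about 2 mm. A picture is of the moment at which its call begins: read the wrist's pose just before it. calibration takes no time and is no camera call; for the wrist camera it gives the pose at the moment of the call.
- manip.sign_off(): hands the job in; it is judged then, once.
Trained networks look in the newest picture that a camera, given by its name, has taken for a name from the list of things; names that differ only in an ending like _2 or _b are one class to them, and where a whole thing is asked for, a point or a joint stands for the part that bears it (a point fixed in the world has none). Each returns a list of dicts, best first, with "p" (0 to 1); they miss things now and then, are a little off and sometimes report something else, mostly with a low value. They report only what shows in the picture. A call takes as long as a camera call.
- manip.cut_out(camera, label): "mask" (384x512 bool, what is visible of it) and "extent" ([left, top, width, height] in pixels, round what is visible of it).
- manip.place_of(camera, label): "position" ([column, row] in pixels: a listed point, or the origin of a listed thing).
The state is a dict: "clock": time; "joint_positions": joint angles; "qvel": joint speeds; "effort": joint torques, N m; "tool_pos": TCP position; "tcp_rot": TCP orientation; "wrist_force": force on the tool from outside, world axes, zero at the start; "moment": the same for the moment, N m; "width": opening from 0.0 (shut) to 1.0 (fully open); "grasp_force": force on a finger pad.
Only numpy, scipy, OpenCV 4.12 (cv2) and the standard library are available. Lean on these libraries where they do the work, as an engineer would, in place of code of your own. Each camera call takes 0.05 s, during which the arm holds its last target. There are 200 camera calls.

TASK

The dispenser's water pre-filter has been cleaned and its round cover lies loosely on the seal, turned out of line. With a fingertip against one side of the cover's raised bar, turn it until the notch in its edge stands over the locating pin, and press it straight down until it is fully home, flush with the rim; then push the hold-down latch round over the cover's edge until it points at the middle of the cover. Push and press only: nothing is pinched between the fingers or lifted, and the small things lying round about stay where they are.

Things in the scene. Friction and masses are not known exactly. Their poses are not given: they have to be found in the camera images.
- filter_pot: Fixed round filter pot of grey cast aluminium on the worktop: 75 mm high, mouth 100 mm, rim 116 mm and foot 136 mm across, brass unions low at both ends of its x axis (164 mm over them). Origin: centre of its underside, z up. The locating pin is on its -x side (a small cast lug outside the rim marks the place), the latch on its +y side.
- cover: Loose round steel cover lying level in the pot's mouth, 96 mm across, 8 mm thick, about 0.35 kg, one notch in its edge on its own -x side. Origin: centre of the plate's underside, z up: 73 mm above the pot's underside at the start (pin and seal carry it 6 mm proud), 67 mm when home. A stem under it in a socket keeps it centred (0.3 mm play); it turns freely either way.
- notch (a point): Point in the cover's notch, 46 mm from the cover's middle, level with the plate's underside. The notch is 12 mm wide at its floor, 15 mm at the edge, 9 mm deep; at the start it is 0.6 to 3.1 rad out of line, either way. It goes over the pin when the cover's x axis points like the pot's, within about 0.04 rad (the pin's dome leads it in a little).
- bar_top (a point): Top of the cover's raised bar at the cover's middle, 22 mm above the plate's underside. The bar lies along the cover's x axis: 66 mm long, 12 mm wide, 14 mm high above the plate, polished, flat on top. Pushed sideways near its end (1 to 3 N) it turns the cover, which stays where it is left. Pressed here with 5 to 15 N the cover goes home; the stiff seal under it does not spring back.
- pin (a point): Top of the fixed locating pin: steel, 10 mm thick, domed, standing in the mouth of the pot 46 mm from its axis, partly under the cover's edge at the start.
- latch_pivot (a point): Bolt head, up to 14 mm above the rim, on which the hold-down latch turns; vertical axis on the pot's +y side, 66 mm from the pot's axis. This point lies 83 mm above the pot's underside.
- latch_post (a point): Top of the latch's upright steel finger post: 11 mm thick, 18 mm high above the latch's flat arm (its top about 100 mm above the pot's underside), 26 mm from the pivot. To be pushed from the side, 1 to 3 N.
- latch (a joint): Angle of the hold-down latch, a flat steel arm 35 mm long, 12 mm wide, 6 mm thick, its underside 1.5 mm above the rim. Near 0: open, pointing along the pot's -x beside the mouth; grows counter-clockwise seen from above; 1.57 (stop): closed, pointing along the pot's -y at the cover's middle. Stays where it is left. A cover that is not home stands in its way.
- ball_valve: Brass ball valve with a flat red lever lying on the worktop, 115 x 32 x 49 mm; a bystander. Origin on its underside.
- ptfe_tape: Roll of white tape lying flat, 52 mm across, 15 mm high; a bystander. Origin: centre of its underside.
- bottle_cap: Black bottle cap, 57 mm across, 24 mm high; a bystander. Origin: centre of its underside.
- teaspoon: Steel teaspoon, 132 x 26 x 9 mm; a bystander. Origin on its underside.

How it is judged (in metres and radians):
On the way, in this order (a step that is already met when the one before it is completed fails the run):
1. the cover is home: notch over the pin, plate flush with the rim, the latch not yet over it (z of cover in the frame of filter_pot below 0.0685 m and horizontal distance between notch and pin below 0.004 m and angle between cover's own z axis and vertical below 0.03 rad and value of joint latch below 0.8 rad), for 0.2 s.
2. the latch is turned over the cover's edge (value of joint latch above 1.35 rad), for 0.2 s.
At the end, for the whole second after the job is handed in: The cover is within 1.5 mm of fully home, level within 0.03 rad and at rest, its notch within 4 mm of the pin's axis, and the latch stands at 1.35 rad or more (of 1.57), over the cover's edge (z of cover in the frame of filter_pot below 0.0685 m and horizontal distance between notch and pin below 0.004 m and angle between cover's own z axis and vertical below 0.03 rad and value of joint latch above 1.35 rad and linear speed of cover below 0.01 m/s); the robot touches nothing.
It fails at once if the cover is lifted (more than 6 mm above where it lay) (z of cover in the frame of filter_pot above 0.079 m).
It fails at once if the cover's bar is held between the fingers (pressed on both flanks at once) (contact force between the fingers and cover_c16 above 1 N and contact force between the fingers and cover_c17 above 1 N).
It fails at once if the latch's post is pinched between the fingers (pressed on opposite sides at once) ((contact force between the fingers and latch_c4 above 1 N and contact force between the fingers and latch_c6 above 1 N) or (contact force between the fingers and latch_c5 above 1 N and contact force between the fingers and latch_c7 above 1 N)).
It fails at once if a bystander is moved more than 20 mm (distance of any of ball_valve, ptfe_tape, bottle_cap, teaspoon from where it was at the start of the episode above 0.02 m).
It also fails if it takes over 64 s, if anything falls off the work surface, if the arm or the gripper's body presses on something with over 40 N, if the wrist force passes 120 N, or if a joint passes its speed limit or range.

## Working session

There is one attempt and no reset: what is moved stays moved. The work goes in short steps, Python scripts to look and compute and a tool call to move; the robot and the scene stay as the last step left them, time stands still between calls to the robot, and variables do not carry over. Pictures are saved under pics/ and viewed, at most 10 in all, crops included, and the job is handed in when it is done.

Besides the shell and the picture viewer there is one more tool, called after "Emit:" as name(argument=value, ...) on one line, values as JSON. apply_moves: Moves the arm, as the interface text tells. Its arguments: {"type":"object","properties":{"targets":{"type":"array"}},"required":["targets"]}

```bash
ls; mkdir -p pics; cat > h.py <<'E'
import numpy as np, cv2
from station import manip
def cal(n):
    c=manip.calibration(n); R=cv2.Rodrigues(np.array(c["rvec"],float))[0]
    return np.array(c["K"],float),np.array(c["D"],float),R,np.array(c["tvec"],float).ravel()
def ray(n,px):
    K,D,R,t=cal(n); u=cv2.undistortPoints(np.array([[px]],float),K,D)[0,0]
    return -R.T@t, R.T@np.array([u[0],u[1],1.0])
def atz(n,px,z):
    o,d=ray(n,px); return o+d*(z-o[2])/d[2]
def dep(n,px,D):
    o,d=ray(n,px); return o+d*D
def proj(n,P):
    K,D,R,t=cal(n); return cv2.projectPoints(np.array(P,float).reshape(-1,3),cv2.Rodrigues(R)[0],t,K,D)[0].reshape(-1,2)
def loc(n,l):
    r=manip.place_of(n,l); return r[0] if r else None
E
python3 - <<'E'
from h import *
s=manip.read_state(); print(s)
ims=[]
for n in("top","side"):
    im,d=manip.grab_frame(n); cv2.imwrite(f"pics/{n}0.png",im[:,:,::-1]); np.save(f"{n}0.npy",d)
    for l in["filter_pot","cover","notch","bar_top","pin","latch_pivot","latch_post","ball_valve","ptfe_tape","bottle_cap","teaspoon"]:
        r=loc(n,l)
        if r:
            px=r["position"]; D=d[int(px[1]),int(px[0])] if 0<=px[1]<384 and 0<=px[0]<512 else 0
            print(n,l,round(r["p"],2),np.round(px,1),np.round(dep(n,px,D),1) if D>0 else None)
        else: print(n,l,None)
E
```

```text
pics
{'clock': 0.0, 'joint_positions': array([ 5.37953887e+01,  1.40838217e+01,  8.93225160e+01, -3.05148585e-04,
        7.67010454e+01, -9.97483585e+00]), 'qvel': array([-0.11200115,  0.00807718,  0.03853705, -0.05464667,  0.02738068,
        0.01557864]), 'effort': array([ 7.47618396e-04, -4.15832448e+01, -3.14604735e+01,  6.85403729e-02,
        3.32307571e-02, -1.24769813e-04]), 'tool_pos': array([286.94560944, 582.6237484 , 223.37111484]), 'tcp_rot': array([[-8.97029175e-01,  4.41969958e-01, -1.10284517e-03],
       [ 4.41971218e-01,  8.97027952e-01, -1.51536722e-03],
       [ 3.19536156e-04, -1.84675443e-03, -9.99998244e-01]]), 'wrist_force': array([-0.46998411, -0.47681725,  0.69356311]), 'moment': array([ 0.03667937, -0.00497502,  0.02603199]), 'grasp_force': 0.0, 'width': 0.9958462774967887}
top filter_pot 0.96 [310.6 217.1] [ 449.8 -135.5   80.6]
top cover 0.64 [309.2 212.2] [ 461.2 -130.    91.6]
top notch 0.48 [288.9 203.1] [483.5 -73.2  87.5]
top bar_top 0.7 [313.5 211.2] [ 464.  -141.1   96.2]
top pin 0.7 [303.8 227. ] [ 420.6 -118.    82.9]
top latch_pivot 0.83 [286.6
[... 204 characters left out ...]
e_cap 0.53 [182.  212.9] [445.9 229.   21.4]
top teaspoon 0.53 [147.5 198. ] [484.8 336.1   8.6]
side filter_pot 0.59 [264.4 243.5] [ 442.3 -187.1   14.3]
side cover 0.67 [263.5 214.3] [ 458.8 -147.2   84.8]
side notch 0.76 [249.9 226.4] [ 409.6 -162.    65.8]
side bar_top 0.91 [264.8 208.4] [ 470.2 -132.    93.8]
side pin 0.75 [245.7 217.9] [ 413.3 -123.3   71.9]
side latch_pivot 0.65 [262.1 202.8] [484.9 -82.5  85.2]
side latch_post 0.38 [251.4 195. ] [541.1 130.4   3.8]
side ball_valve 0.65 [327.3 266. ] [ 555.3 -334.     0.6]
side ptfe_tape 0.54 [289.1 276. ] [ 437.2 -339.3   13.2]
side bottle_cap 0.72 [215.8 190.9] [431.6 214.7   7.1]
side teaspoon 0.63 [215.9 179.8] [472.5 338.   -4.5]
```

```bash
python3 - <<'E'
from h import *
a=cv2.imread("pics/top0.png");b=cv2.imread("pics/side0.png")
c=lambda i,y,x:cv2.resize(i[y:y+100,x:x+133],(400,300),interpolation=cv2.INTER_CUBIC)
cv2.imwrite("pics/c0.png",np.vstack([np.hstack([cv2.resize(a,(400,300)),cv2.resize(b,(400,300))]),np.hstack([c(a,165,245),c(b,165,200)])]))
for n in("top","side","wrist"):
    K,D,R,t=cal(n);print(n,np.round(-R.T@t),np.round(R[2],2),np.round(K[0,0]))
s=manip.read_state();print(s["tcp_rot"].T@(-cal("wrist")[2].T@cal("wrist")[3]-s["tool_pos"]))
E
```

```text
top [2.20e+02 1.00e+00 1.44e+03] [ 0.22  0.01 -0.98] 498.0
side [  84. -939.  583.] [ 0.37  0.82 -0.43] 352.0
wrist [212. 620. 384.] [ 0.25 -0.13 -0.96] 343.0
[ 8.37945371e+01 -3.67225606e-02 -1.60015058e+02]
```

View pics/c0.png

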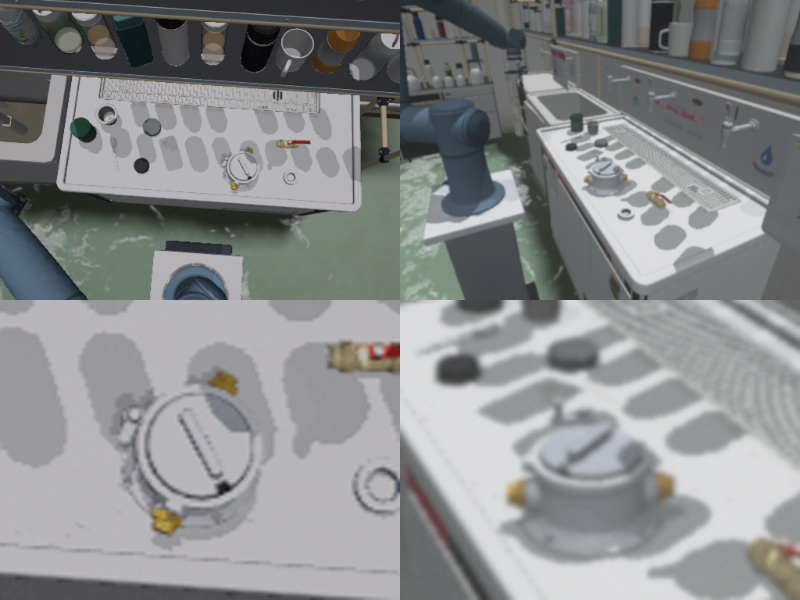

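The top view shows the pot near small-view pixel (242,168), with its +x axis pointing up and to the right. The latch is on the left at crop (130,420). The dark notch is at crop (222,488), and the bar runs from (185,412) to (222,482). That means the cover needs to turn roughly 45° clockwise. I'll go over the pot for a wrist view.

Emit:
apply_moves(targets=[-9.5,-11.37,0.46,0,0,14.5,0,-9.5,-11.37,0.46,0,0,14.5,0,-9.5,-11.37,0.46,0,0,14.5,0,-9.5,-11.37,0.46,0,0,14.5,0,-9.5,-11.37,0.46,0,0,14.5,0,-9.5,-11.37,0.46,0,0,14.5,0,-9.5,-11.37,0.46,0,0,14.5,0,-9.5,-11.37,0.46,0,0,14.5,0,-9.5,-11.37,0.46,0,0,14.5,0,-9.5,-11.37,0.46,0,0,14.5,0,-9.5,-11.37,0.46,0,0,14.5,0,-9.5,-11.37,0.46,0,0,14.5,0,-9.5,-11.37,0.46,0,0,14.5,0,-9.5,-11.37,0.46,0,0,14.5,0,-9.5,-11.37,0.46,0,0,14.5,0,-9.5,-11.37,0.46,0,0,14.5,0,-9.5,-11.37,0.46,0,0,14.5,0,-9.5,-11.37,0.46,0,0,14.5,0,-9.5,-11.37,0.46,0,0,14.5,0])

```text
clock: 3.1
tool_pos: [462.0, -135.5, 201.5]
tcp_rot: [[0.393, 0.92, 0.0], [0.92, -0.393, 0.0], [0.0, 0.0, -1.0]]
wrist_force: [-0.4, 0.4, -1.3]
width: 1.0
grasp_force: 0.0
```

```bash
python3 - <<'E'
from h import *
s=manip.read_state(); print(s["clock"],s["tool_pos"],s["tcp_rot"][:,0],s["wrist_force"])
n="wrist"
im,d=manip.grab_frame(n); np.save("w1.npy",d)
for l,z in[("cover",73),("notch",73),("bar_top",95),("pin",79),("latch_pivot",83),("latch_post",100)]:
    r=loc(n,l)
    if r:
        px=r["position"]; i=tuple(np.clip(np.round(px).astype(int),0,[511,383]))
        print(l,round(r["p"],2),np.round(px,1),"z-plane",np.round(atz(n,px,z),1),"depth",np.round(dep(n,px,d[i[1],i[0]]),1)); cv2.circle(im,i,2,(255,0,0),1)
    else: print(l,None)
cv2.imwrite("pics/w1.png",cv2.resize(im,(768,576))[:,:,::-1])
E
```

```text
3.1 [ 461.96282391 -135.52112633  201.48244006] [3.92688586e-01 9.19671495e-01 1.25696635e-04] [-0.39706662  0.35801458 -1.27330222]
cover 0.92 [256.4 194.2] z-plane [ 458.3 -136.1   73. ] depth [ 460.8 -130.7   93.2]
notch 0.92 [226.  232.5] z-plane [ 418.6 -158.7   73. ] depth [ 416.9 -161.    66.4]
bar_top None
pin 0.6 [208.1 197.1] z-plane [ 419.8 -121.    79. ] depth [ 420.  -120.9   79.8]
latch_pivot 0.88 [252.6 118.1] z-plane [481.8 -74.9  83. ] depth [482.1 -74.5  90.6]
latch_post 0.7 [221.4 120.8] z-plane [460.2 -66.7 100. ] depth [460.3 -66.7 100.2]
```

View pics/w1.png

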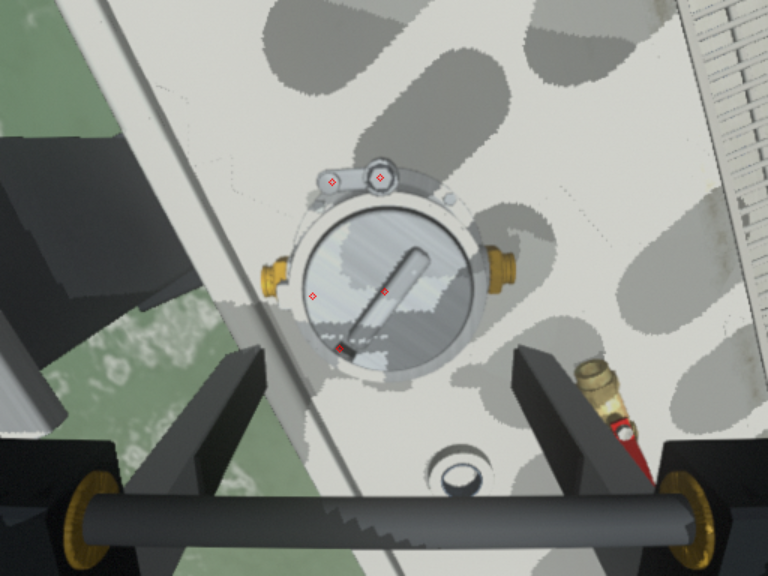

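The wrist view shows the cover centre at about (385,292), the notch at (345,350), and the bar running from there to (415,260). The latch is open, with its pivot at (380,177) and post at (332,182). The image x axis is nearly the pot's x axis. I'll refine the geometry once from the depth cloud.

```bash
cat >> h.py <<'E'
def cloud(n,d):
    K,D,R,t=cal(n); v,u=np.mgrid[0:384,0:512]; m=d>0
    p=cv2.undistortPoints(np.stack([u[m],v[m]],1).astype(float)[:,None],K,D)[:,0]
    P=np.c_[p,np.ones(len(p))]*d[m][:,None]
    return (P-t)@R
def barfit(P,c,z0,z1,r=40):
    b=P[(np.hypot(*(P[:,:2]-c).T)<r)&(P[:,2]>z0)&(P[:,2]<z1)]
    (cx,cy),_,_=rect=cv2.minAreaRect(b[:,:2].astype(np.float32))
    e=np.linalg.svd(b[:,:2]-b[:,:2].mean(0),full_matrices=False)[2][0]
    return len(b),np.array([cx,cy]),rect[1],np.degrees(np.arctan2(e[1],e[0])),np.median(b[:,2])
E
python3 - <<'E'
from h import *
from scipy.optimize import least_squares
P=cloud("wrist",np.load("w1.npy")); c=np.array([458.3,-136.1])
for z0,z1,name,rr in((78.5,84,"cover",(30,52)),(72,77.5,"rim",(50,62))):
    for k in range(3):
        q=P[(P[:,2]>z0)&(P[:,2]<z1)]; r=np.hypot(*(q[:,:2]-c).T); q=q[(r>rr[0])&(r<rr[1])]; r=np.hypot(*(q[:,:2]-c).T); a=np.arctan2(*(q[:,:2]-c).T[::-1])
        o=[]
        for i in range(72):
            m=(a>-np.pi+i*np.pi/36)&(a<=-np.pi+(i+1)*np.pi/36)
            if m.sum()>3: o.append(q[m][np.argmax(r[m]),:2])
        o=np.array(o); f=least_squares(lambda x:np.hypot(*(o-x[:2]).T)-x[2],[*c,50],loss="soft_l1"); c=f.x[:2]
    print(name,f.x,len(o),np.median(q[:,2]))
print(barfit(P,c,89,100))
u=P[(np.hypot(*(P[:,:2]-c).T)>70)&(np.hypot(*(P[:,:2]-c).T)<84)&(P[:,2]>8)&(P[:,2]<60)]
for s in(1,-1):
    e=np.array([.93,-.37]); w=u[(u[:,:2]-c)@e*s>60]; print("union",len(w),np.median(w,0))
w=P[(np.hypot(*(P[:,:2]-[460.2,-66.7]).T)<9)&(P[:,2]>96)]; print("post",len(w),w.mean(0))
E
```

```text
cover [ 460.05799893 -136.91564715   47.61632338] 72 80.66500279733765
rim [ 459.93702195 -136.94195806   57.67463417] 72 74.71043725025574
(1142, array([ 459.50717163, -137.00212097]), (66.4363021850586, 12.38399887084961), np.float64(-149.0946180979293), np.float64(94.42076686906759))
union 279 [ 531.57673218 -160.05302069   43.16118658]
union 239 [ 389.13696798 -107.47569748   42.901746  ]
post 174 [458.31887324 -67.02205376 100.30696018]
```

Emit:
apply_moves(targets=[-0.69,0.05,0.9,0,0,-9,1,-0.69,0.05,0.9,0,0,-9,1,-0.69,0.05,0.9,0,0,-9,1,-0.69,0.05,0.9,0,0,-9,1,-0.69,0.05,0.9,0,0,-9,1,-0.69,0.05,0.9,0,0,-9,1,-0.69,0.05,0.9,0,0,-9,1,-0.69,0.05,0.9,0,0,-9,1,-0.69,0.05,0.9,0,0,-9,1,-0.69,0.05,1.3,0,0,-9,1,-0.69,0.05,1.6,0,0,-9,1,-0.69,0.05,1.8,0,0,-9,1,-0.69,0.05,1.95,0,0,-9,1,-0.69,0.05,1.95,0,0,-9,1])

```text
clock: 4.85
tool_pos: [450.3, -169.2, 103.1]
tcp_rot: [[-0.511, 0.859, -0.002], [0.859, 0.511, 0.001], [0.002, -0.001, -1.0]]
wrist_force: [-0.4, 0.0, -1.0]
width: 0.003
grasp_force: 0.0
```

```bash
python3 - <<'E'
from h import *
s=manip.read_state(); R=s["tcp_rot"];print(s["clock"],s["tool_pos"],np.degrees(np.arctan2(R[1,0],R[0,0])),s["wrist_force"],s["width"])
im,d=manip.grab_frame("wrist"); cv2.imwrite("pics/w2.png",im[:,:,::-1])
d=R.T@(np.array([460,-137,104])-s["tool_pos"]); print("centre in tool",d)
E
```

```text
4.85 [ 450.311915   -169.19004273  103.08668246] 120.7558212586738 [-0.42263702  0.02973188 -0.97092121] 0.003122199918498928
centre in tool [22.709814   24.78616104 -0.89585717]
```

View pics/w2.png

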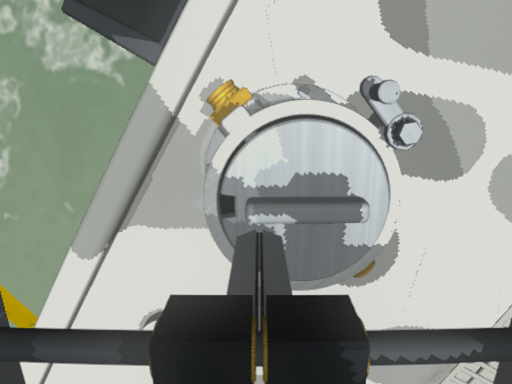

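The view from above the pot shows the bar horizontal, from (245,210) to (368,210), with the notch at (228,205). The closed fingertips are just below it near the notch end. Next I'll push and turn around the cover's centre.

Emit:
apply_moves(targets=[0.09,0,-0.02,0,0,0,1,0.17,0,-0.02,0,0,0,1,0.2,-0.014,-0.02,0,0,0.5,1,0.228,-0.026,-0.02,0,0,1,1,0.256,-0.037,-0.02,0,0,1.5,1,0.284,-0.048,-0.02,0,0,2,1,0.313,-0.056,-0.02,0,0,2.5,1,0.341,-0.062,-0.02,0,0,3,1,0.371,-0.067,-0.02,0,0,3.5,1,0.4,-0.071,-0.02,0,0,4,1,0.43,-0.073,-0.02,0,0,4.5,1,0.46,-0.074,-0.02,0,0,5,1,0.49,-0.073,-0.02,0,0,5.5,1,0.519,-0.07,-0.02,0,0,6,1,0.549,-0.066,-0.02,0,0,6.5,1,0.578,-0.06,-0.02,0,0,7,1,0.597,-0.055,-0.02,0,0,7.33,1,0.616,-0.05,-0.02,0,0,7.67,1,0.616,-0.05,-0.02,0,0,7.67,1])

```text
clock: 6.8
tool_pos: [432.8, -144.7, 105.6]
tcp_rot: [[0.262, 0.965, 0.0], [0.965, -0.262, -0.002], [-0.002, 0.001, -1.0]]
wrist_force: [-2.2, -2.6, 1.9]
width: 0.005
grasp_force: 1.4
```

```bash
cat > m.py <<'E'
from h import *
s=manip.read_state(); R=s["tcp_rot"];print(s["clock"],s["tool_pos"],"tool ang",np.degrees(np.arctan2(R[1,0],R[0,0])),s["wrist_force"])
im,d=manip.grab_frame("wrist"); P=cloud("wrist",d); c=np.array([460,-137.])
print("bar",barfit(P,c,89,97.5,36))
r=loc("wrist","notch")
if r:
    q=atz("wrist",r["position"],73)[:2]-c; print("notch",round(r["p"],2),q,np.hypot(*q),np.degrees(np.arctan2(*q[::-1])))
print("centre in tool",R.T@(np.array([460,-137,104])-s["tool_pos"]))
E
python3 - <<'E'
from m import *
cv2.imwrite("pics/w3.png",im[:,:,::-1])
E
```

```text
6.8 [ 432.84253226 -144.70456674  105.62459717] tool ang 74.78305259687751 [-2.24900209 -2.5617441   1.88400887]
bar (2883, array([ 458.76049805, -135.95581055]), (14.27031421661377, 67.86559295654297), np.float64(-13.672558660671642), np.float64(94.24737748464754))
centre in tool [14.56514785 24.18188274  1.618868  ]
```

View pics/w3.png

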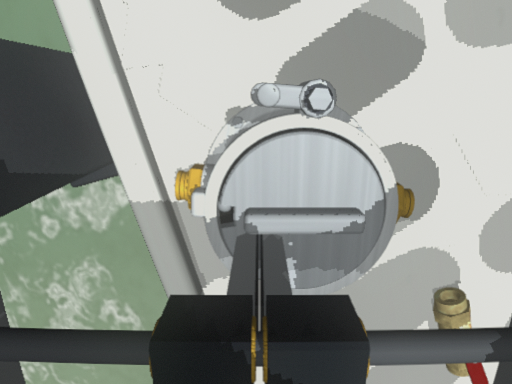

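Emit:
apply_moves(targets=[0.021,-0.012,0,0,0,0.42,1,0.042,-0.024,0,0,0,0.83,1,0.042,-0.024,0,0,0,0.83,1,-0.05,-0.02,0,0,0,0.83,1,-0.15,-0.02,0,0,0,0.83,1,-0.15,0,-0.5,0,0,0.83,1,-0.1,0.3,-1.2,0,0,0.83,1,-0.1,0.48,-1.9,0,0,0.83,1,-0.1,0.48,-1.9,0,0,0.83,1,-0.1,0.48,-1.9,0,0,0.83,1])

```text
clock: 7.9
tool_pos: [455.0, -155.7, 200.2]
tcp_rot: [[0.346, 0.938, 0.001], [0.938, -0.346, -0.0], [0.0, 0.001, -1.0]]
wrist_force: [0.1, 1.0, -1.5]
width: 0.004
grasp_force: 0.0
```

```bash
python3 - <<'E'
from m import *
cv2.imwrite("pics/w4.png",cv2.resize(im[60:300,100:420],(800,600),interpolation=cv2.INTER_CUBIC)[:,:,::-1])
for l,z in(("pin",79),("latch_pivot",83)):
    r=loc("wrist",l); 
    if r: q=atz("wrist",r["position"],z)[:2]-c; print(l,r["p"],q,np.degrees(np.arctan2(*q[::-1])))
rr=np.hypot(*(P[:,:2]-c).T)
e=np.array([.938,-.347])
for z0,z1 in((25,60),):
    for k in(1,-1):
        w=P[(rr>70)&(rr<84)&(P[:,2]>z0)&(P[:,2]<z1)&((P[:,:2]-c)@e*k>60)]; a=w.mean(0)[:2]-c; print("union",len(w),np.degrees(np.arctan2(*a[::-1])))
E
```

```text
7.9 [ 454.96376106 -155.69013018  200.23785209] tool ang 69.78321182857093 [ 0.07862989  0.98446908 -1.49548054]
bar (1200, array([ 458.13354492, -134.72554016]), (12.656449317932129, 65.10624694824219), np.float64(-21.05041875821619), np.float64(93.01252512838707))
notch 0.75 [-6.61314227 71.16850835] 71.475102176068 95.3088115254397
centre in tool [19.25900865 -1.82961406 96.24007451]
pin 0.71 [-42.41878489  18.27708766] 156.69011912617333
latch_pivot 0.75 [19.09031975 63.55847354] 73.2819197298068
union 212 -17.541753889365868
union 285 156.65236943979173
```

View pics/w4.png

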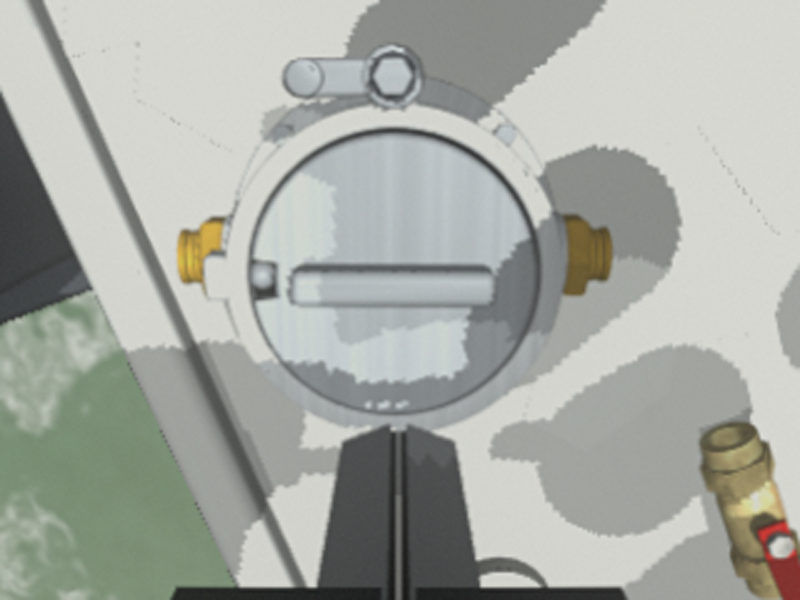

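The pin's dome now shows inside the notch at (263,277). The bar is at about -21° and the pot axis at about -20.3°, which is within the tolerance. Next I'll press on the middle of the bar.

Emit:
apply_moves(targets=[0.4,-0.06,0.5,0,0,0,1,0.4,-0.06,1.2,0,0,0,1,0.4,-0.06,1.6,0,0,0,1,0.4,-0.06,1.68,0,0,0,1,0.4,-0.06,1.72,0,0,0,1,0.4,-0.06,1.74,0,0,0,1,0.4,-0.06,1.76,0,0,0,1,0.4,-0.06,1.78,0,0,0,1,0.4,-0.06,1.78,0,0,0,1])

```text
clock: 9.0
tool_pos: [459.5, -136.1, 112.0]
tcp_rot: [[0.346, 0.938, 0.002], [0.938, -0.346, -0.001], [-0.0, 0.002, -1.0]]
wrist_force: [-0.5, 0.1, 4.8]
width: 0.008
grasp_force: 2.3
```

Emit:
apply_moves(targets=[0,0,0.02,0,0,0,1,0,0,0.04,0,0,0,1,0,0,0.06,0,0,0,1,0,0,0.08,0,0,0,1,0,0,0.08,0,0,0,1])

```text
clock: 9.5
tool_pos: [459.5, -136.1, 108.1]
tcp_rot: [[0.346, 0.938, 0.001], [0.938, -0.346, -0.001], [-0.0, 0.001, -1.0]]
wrist_force: [-2.2, 0.3, 10.3]
width: 0.006
grasp_force: 5.3
```

Emit:
apply_moves(targets=[0,0,0.02,0,0,0,1,0,0,0.04,0,0,0,1,0,0,0.04,0,0,0,1,0,0,0.04,0,0,0,1])

```text
clock: 9.9
tool_pos: [459.6, -136.2, 107.9]
tcp_rot: [[0.345, 0.938, -0.0], [0.938, -0.345, -0.001], [-0.001, 0.0, -1.0]]
wrist_force: [-8.0, 3.2, 24.2]
width: 0.009
grasp_force: 11.9
```

The cover bottomed out at TCP z 107.9 with the force rising to 24 N, so it looks home. I'll back off and check.

Emit:
apply_moves(targets=[0,0,-0.2,0,0,0,1,0,0,-0.8,0,0,0,1,-0.2,0.03,-1.5,0,0,0,1,-0.4,0.06,-1.9,0,0,0,1,-0.4,0.06,-1.9,0,0,0,1,-0.4,0.06,-1.9,0,0,0,1])

```text
clock: 10.5
tool_pos: [454.2, -155.0, 198.7]
tcp_rot: [[0.346, 0.938, -0.001], [0.938, -0.346, 0.001], [0.001, -0.001, -1.0]]
wrist_force: [-0.3, 1.0, -1.0]
width: 0.002
grasp_force: 0.0
```

```bash
python3 - <<'E'
from m import *
cv2.imwrite("pics/w5.png",cv2.resize(im[60:300,100:420],(800,600),interpolation=cv2.INTER_CUBIC)[:,:,::-1])
b=barfit(P,c,84,93,36); print(b); cc=b[1]
r=np.hypot(*(P[:,:2]-cc).T)
for n,a,b,z in(("plate",15,45,(65,86)),("rim",51,56,(68,80)),):
    w=P[(r>a)&(r<b)&(P[:,2]>z[0])&(P[:,2]<z[1])]
    print(n,np.percentile(w[:,2],[10,50,90]))
o=np.array([manip.read_state()["tool_pos"]])
for l,z in(("latch_pivot",83),("latch_post",100)):
    q=loc("wrist",l)
    if q: p=atz("wrist",q["position"],z); print(l,round(q["p"],2),p,"rel bar",p[:2]-cc,"in tool",R.T@(p-s["tool_pos"]))
w=P[(r>50)&(r<90)&(P[:,2]>96)]; print("post top cloud",len(w),w.mean(0))
E
```

```text
10.5 [ 454.21537527 -155.03009166  198.73423584] tool ang 69.7442400597422 [-0.2964918   1.03151087 -1.0475121 ]
bar (41, array([ 457.88934326, -133.67173767]), (8.239904403686523, 55.42683029174805), np.float64(160.68078018601744), np.float64(89.24300364139327))
notch 0.94 [-42.63809933  19.24602689] 46.78052014864197 155.70648902941662
centre in tool [18.86411232 -0.68510693 94.74596257]
(1185, array([ 458.72799683, -134.84773254]), (12.255341529846191, 65.41283416748047), np.float64(-20.275694424018358), np.float64(87.53703811769076))
plate [72.9950978  73.95673312 74.92110683]
rim [73.08649353 73.98537968 74.87114338]
latch_pivot 0.74 [481.31030938 -74.33782993  83.        ] rel bar [22.58231255 60.50990261] in tool [ 85.01700796  -2.35813812 115.78573938]
latch_post 0.78 [456.86753397 -66.60942697 100.        ] rel bar [-1.86046286 68.23830557] in tool [ 83.81471802 -27.9882927   98.82026983]
post top cloud 4452 [ 456.8192283  -129.51120344  280.93973868]
```

View pics/w5.png

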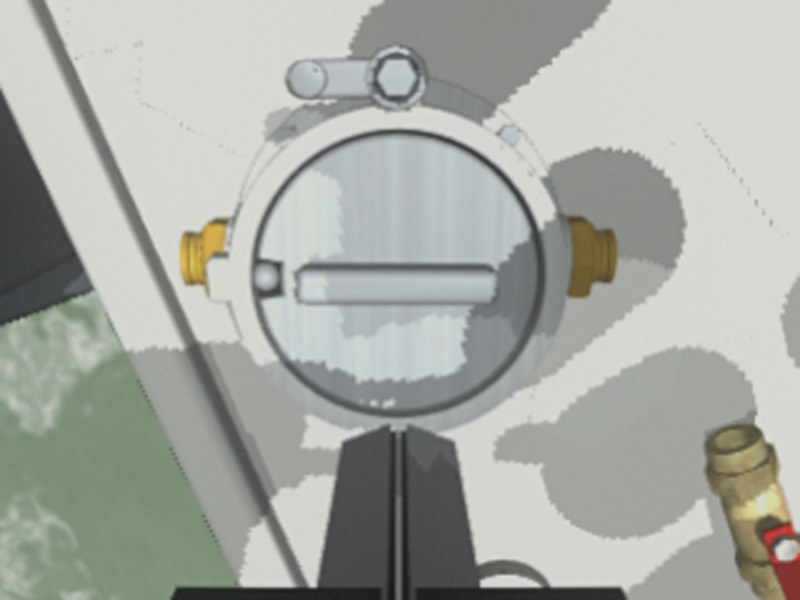

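The cover is flush: plate 73.96 mm against rim 73.99 mm, with the pin inside the notch at (268,278) and the bar along the pot axis. Now the latch. The fingertip goes behind the post at (307,77), on the pot's outer side.

Emit:
apply_moves(targets=[0.8,-0.2,0,0,0,0,1,1.6,-0.4,0,0,0,0,1,2.09,-0.55,0,0,0,0,1,2.09,-0.55,0.4,0,0,0,1,2.09,-0.55,1,0,0,0,1,2.09,-0.55,1.5,0,0,0,1,2.09,-0.55,1.75,0,0,0,1,2.09,-0.55,1.75,0,0,0,1])

```text
clock: 11.5
tool_pos: [463.4, -47.2, 110.2]
tcp_rot: [[0.346, 0.938, -0.005], [0.938, -0.346, 0.002], [-0.0, -0.005, -1.0]]
wrist_force: [0.9, 0.5, 0.6]
width: 0.004
grasp_force: 0.0
```

```bash
python3 - <<'E'
from h import *
s=manip.read_state(); R=s["tcp_rot"]; print(s["tool_pos"],s["wrist_force"],s["joint_positions"])
C=np.array([459.4,-135.9,0]); a=np.radians(-20.3); ex=np.array([np.cos(a),np.sin(a),0]);ey=np.array([-ex[1],ex[0],0])
d=s["tool_pos"]-C; p=np.array([d@ex,d@ey]); print("in pot frame",p)
piv=np.array([0,66.]); 
for t in range(0,96,5):
    th=np.radians(t); q=piv+np.array([[np.cos(th),-np.sin(th)],[np.sin(th),np.cos(th)]])@[-26,13.5]-p
    w=R.T@(q[0]*ex+q[1]*ey); print(t,np.round(w[:2]/50,3),round(-t/6,2))
E
```

```text
[463.37883687 -47.16701339 110.15169877] [0.85918903 0.454759   0.60395181] [-1.98022336e+01 -2.79958626e+00  1.20330168e+02  7.56978498e-04
  6.27616111e+01  4.16091487e-01]
in pot frame [-27.05292946  84.60208664]
0 [-0.102  0.021] 0.0
5 [-0.148 -0.001] -0.83
10 [-0.196 -0.018] -1.67
15 [-0.246 -0.031] -2.5
20 [-0.296 -0.04 ] -3.33
25 [-0.347 -0.045] -4.17
30 [-0.398 -0.045] -5.0
35 [-0.449 -0.04 ] -5.83
40 [-0.499 -0.032] -6.67
45 [-0.549 -0.018] -7.5
50 [-0.597 -0.001] -8.33
55 [-0.643  0.021] -9.17
60 [-0.687  0.046] -10.0
65 [-0.729  0.076] -10.83
70 [-0.768  0.108] -11.67
75 [-0.805  0.145] -12.5
80 [-0.838  0.184] -13.33
85 [-0.867  0.226] -14.17
90 [-0.892  0.27 ] -15.0
95 [-0.914  0.316] -15.83
```

Emit:
apply_moves(targets=[-0.102,0.021,-0.02,0,0,0,1,-0.148,-0.001,-0.02,0,0,-0.83,1,-0.196,-0.018,-0.02,0,0,-1.67,1,-0.246,-0.031,-0.02,0,0,-2.5,1,-0.296,-0.04,-0.02,0,0,-3.33,1,-0.347,-0.045,-0.02,0,0,-4.17,1,-0.398,-0.045,-0.02,0,0,-5,1,-0.449,-0.04,-0.02,0,0,-5.83,1,-0.499,-0.032,-0.02,0,0,-6.67,1,-0.549,-0.018,-0.02,0,0,-7.5,1,-0.597,-0.001,-0.02,0,0,-8.33,1,-0.643,0.021,-0.02,0,0,-9.17,1,-0.687,0.046,-0.02,0,0,-10,1,-0.729,0.076,-0.02,0,0,-10.83,1,-0.768,0.108,-0.02,0,0,-11.67,1,-0.805,0.145,-0.02,0,0,-12.5,1,-0.838,0.184,-0.02,0,0,-13.33,1,-0.867,0.226,-0.02,0,0,-14.17,1,-0.867,0.226,-0.02,0,0,-14.17,1])

```text
clock: 13.4
tool_pos: [461.3, -93.0, 114.8]
tcp_rot: [[-0.904, 0.427, 0.002], [0.427, 0.904, -0.0], [-0.002, 0.0, -1.0]]
wrist_force: [-1.0, 2.3, 0.1]
width: 0.006
grasp_force: 0.8
```

```bash
python3 - <<'E'
from h import *
s=manip.read_state(); R=s["tcp_rot"]; print(s["tool_pos"],s["wrist_force"],np.degrees(np.arctan2(R[1,0],R[0,0])))
im,d=manip.grab_frame("wrist"); cv2.imwrite("pics/w6.png",im[:,:,::-1])
E
```

```text
[461.30984183 -92.95764235 114.77393269] [-1.03477141  2.30305122  0.13210992] 154.74888370299104
```

View pics/w6.png

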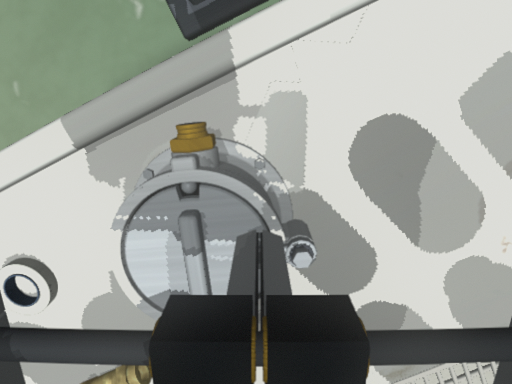

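The latch has left its open position and sits behind the fingers, which are beside the bolt at (302,255). I'll push the last few degrees, back off and check.

Emit:
apply_moves(targets=[-0.02,-0.01,0.03,0,0,-0.4,1,-0.04,-0.02,0.04,0,0,-0.7,1,-0.06,-0.03,0.04,0,0,-1,1,-0.06,-0.03,0.04,0,0,-1,1])

```text
clock: 13.85
tool_pos: [461.7, -94.4, 112.3]
tcp_rot: [[-0.944, 0.33, -0.004], [0.33, 0.944, 0.002], [0.004, 0.001, -1.0]]
wrist_force: [-7.8, 4.7, 8.2]
width: 0.006
grasp_force: 5.1
```

Emit:
apply_moves(targets=[0.1,0,0,0,0,0,1,0.2,0,0,0,0,0,1,0.2,0,-0.4,0,0,0,1,0.2,0,-1,0,0,0,1,-0.4,-0.3,-1.7,0,0,0,1,-0.8,-0.5,-1.9,0,0,0,1,-0.8,-0.5,-1.9,0,0,0,1,-0.8,-0.5,-1.9,0,0,0,1])

```text
clock: 14.65
tool_pos: [491.8, -131.8, 206.1]
tcp_rot: [[-0.944, 0.33, -0.001], [0.33, 0.944, 0.0], [0.001, 0.0, -1.0]]
wrist_force: [-0.8, 0.0, -0.3]
width: 0.005
grasp_force: 0.0
```

```bash
python3 - <<'E'
from m import *
cv2.imwrite("pics/w7.png",cv2.resize(im[40:340,56:456],(800,600),interpolation=cv2.INTER_CUBIC)[:,:,::-1])
b=barfit(P,c,84,93,36); print(b); cc=b[1]; pv={}
for l,z in(("latch_pivot",83),("latch_post",100),("pin",73),("notch",67)):
    q=loc("wrist",l)
    if q: pv[l]=atz("wrist",q["position"],z)[:2]; print(l,round(q["p"],2),pv[l]-cc)
v=pv["latch_post"]-pv["latch_pivot"]; print("latch deg",np.degrees(np.arctan2(v[1],v[0]))-(180-20.3),np.hypot(*v))
r=np.hypot(*(P[:,:2]-cc).T)
for n,a,e in(("plate",15,45),("rim",51,56)): print(n,np.median(P[(r>a)&(r<e)&(P[:,2]>65)&(P[:,2]<80.5),2]))
E
```

```text
14.65 [ 491.77918016 -131.80946688  206.05744411] tool ang 160.73638223364424 [-0.77901054  0.00801861 -0.33772675]
bar (48, array([ 455.34680176, -132.3092804 ]), (45.90614318847656, 45.680233001708984), np.float64(-18.756207250324355), np.float64(89.21774674695773))
notch 0.74 [-45.41091851  17.81951311] 48.78203119618481 158.57466383063922
centre in tool [ 28.22175632 -15.38518441 102.0755034 ]
(1114, array([ 458.62762451, -135.52764893]), (11.702123641967773, 64.93212890625), np.float64(-20.652301129312914), np.float64(87.66413820014976))
latch_pivot 0.75 [22.32775207 65.21550776]
latch_post 0.58 [13.24191133 36.29906142]
pin 0.72 [-40.45440631  18.19993586]
notch 0.74 [-43.25641002  15.65341554]
latch deg -267.1432476560809 30.310284904467416
plate 74.0017959801446
rim 74.0463292320604
```

View pics/w7.png

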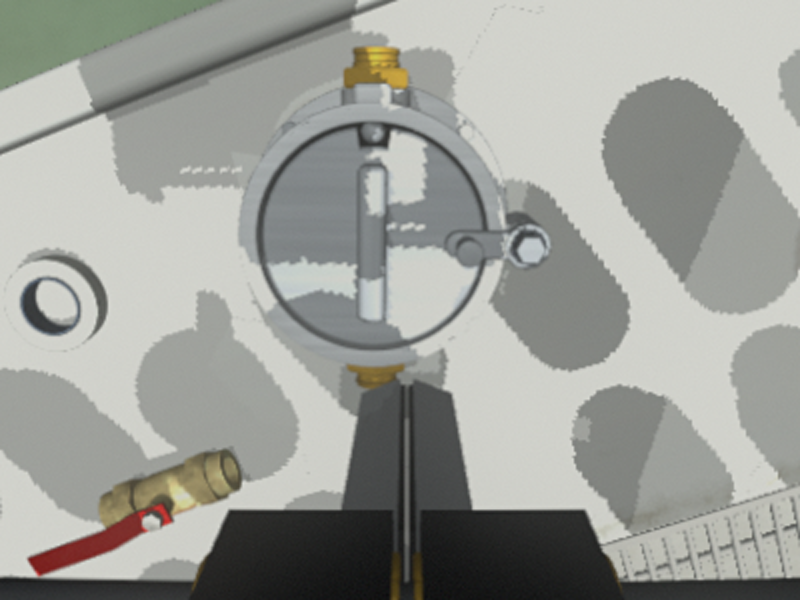

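The latch now points at the cover's middle, with its bolt at (530,245) and post at (468,250), about 90° from open. The plate is flush, and the pin is in the notch at (373,132). I'll hand the job in.

```bash
python3 -c "
from station import manip
print(manip.sign_off())"
```

```text
the job is handed in; nothing more can be done
None
```

The job is handed in: the last images show the cover home and flush, its notch over the pin, and the latch closed at its stop; the hand-in gave no verdict.

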